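# Loosen the clamp that holds the round key fob

## Robot

A 6-joint arm with a two-finger parallel gripper is mounted at the origin on the work surface. World frame = base frame: x ahead of the robot, y to its left, z up, the work surface at z = 0. Lengths are in m, angles in degrees, forces in N, time in s.
With the tool pointing down it reaches from about 0.25 to 0.725 m from the base axis. Payload 9.7 kg.
Tool frame: the origin (TCP) lies midway between the tips of the shut fingers; the grasp point (between the pads) lies 19 mm behind it; z points along the fingers, y is the line along which they close (so a half turn about z gives the same grasp; the last joint's range is limited). The gripper opens to 85 mm and grips with 20 to 120 N. Pads are 22 mm wide; open, the fingers measure 114 mm over their backs; the gripper's body (76 mm by 85 mm) begins 54 mm behind the grasp point. The pads swing forward as they close: fully open they stand 13 mm farther back than shut.
Start: joints at [-63.541, 4.979, 10.078, 95.1, 0, 90], TCP at [0.245, -0.492, 0.231] pointing down, gripper open.
Joint ranges: [-179.16, 179.16], [-48.56, 103.87], [-65.8, 70.77], [-126.05, 130.52], [-82.76, 87.17], [-180, 180]. Speed limits (degrees/s): [127.2, 127.2, 147.25, 180, 180, 180].

## Interface

Orientations are given as [roll, pitch, yaw] about the fixed x, y, z axes, in that order (R = Rz(yaw) Ry(pitch) Rx(roll)).
In Python, from workcell import bot gives the robot as it stands.
- The arm moves only by the shell command python3 -m crank 'ROWS' [FORCE]. ROWS is JSON, a list of rows, each an object with "gripper": the finger opening in mm, from 0 to 85.4; "travel": the shift along the tool's x, y, z in mm, a list of three; "twist": the turn, a rotation vector about the tool's x, y, z in rad, a list of three. In form: [{"gripper": gripper, "travel": [tx, ty, tz], "twist": [rx, ry, rz]}, ...]. A call has 1 to 12 rows; each row shifts and turns the commanded pose from where the row before left it, along the tool's axes as they then stand; what a row does not reach is not made up. A row lasts 1/8 s, in which the tool goes at most 62.5 mm and 10.7 degrees, less where a joint would pass 70% of its speed; a pose out of reach is approached as far as the arm can. A call is refused whole if a number of a shift passes 62.5 or a number of a turn 0.188, either way. A call with a gripper value outside its range is refused whole. The fingers move at their own pace and stop on an object; FORCE is the grip in N (left out, the last holds). Time passes only in rows, so rows that do not move let the fingers close. It gives the time, the measured TCP pose, the force, the opening and the grip force at its end, in the units of the state.
- bot.get_obs(): the state, without advancing time (a new reading comes with each control period).
- bot.camera(name): name is "side" or "top"; returns the picture (400x640x3 uint8, red, green, blue); there is no depth.
- bot.calibration(name): a dict with "vfov" (degrees; the focal length in pixels is half the picture's height over the tangent of half this angle, whatever the lens; pixels are square), "cx", "cy" (the principal point, pixels), "camera_from_world" (4x4, takes a point from world to camera coordinates). Camera axes: x right, y down, z forward; pixel columns grow to the right and rows downward; lengths in m; the calibration is good to about 2 mm. A picture is of the moment at which its call begins. calibration takes no time and is no camera call.
- bot.job_done(): hands the job in; it is judged then, once.
The state is a dict: "time": time; "q": joint angles; "qd": joint speeds; "joint_efforts": joint torques, N m; "ee_pos": TCP position; "tcp_rot": TCP orientation; "wrist_force": force on the tool from outside, world axes, zero at the start; "torque": the same for the moment, N m; "opening": finger opening in m; "grasp_force": force on a finger pad.
Only numpy, scipy, OpenCV 4.12 (cv2) and the standard library are available. Lean on these libraries where they do the work, as an engineer would, in place of code of your own. Each camera call takes 0.05 s, during which the arm holds its last target. There are 200 camera calls.

## Task

Two look-alike strap clamps on the painting table each hold a piece of wood: one the round key fob, the other a square tag. Loosen the clamp of the round fob by about a quarter turn of its thumb screw: one of the two clamps has a reverse thread and nobody remembers which, so try gently and turn it the way that gives. Leave the other clamp tight and the round fob lying in its clamp.

Things in the scene. Friction and masses are not known exactly. Their poses are not given: they have to be found in the camera images.
- wing_a_end (a point): Outer end of clamp A's bright steel thumb screw: a flat upright wing 50 x 9 mm, 50 to 86 mm above the table, over a dark strap (81 x 22 mm) on a fixed plywood board 160 x 90 x 18 mm. Point at mid thickness, 70 mm above the table; x points outward along the wing, z up; the upright screw axis lies 23 mm away towards its -x. Starts tight: hard stop one way. Loosening way not marked.
- wing_b_end (a point): The same point on the look-alike clamp B, whose thread runs the opposite way to A's. In both, the screw starts tight (will not turn further that way); the other way it turns stiffly (about 0.12 N m) up to a stop at 100 degrees, stays where it is left, and rises 1.7 mm per radian with its strap. Which of A and B is the reverse thread is not known.
- fob: The clamped round key fob: a painted slice of wood, 70 mm across, 14 mm thick, dark bark edge, pale face; on the board of clamp A or B, 65 mm from its screw axis, near edge under the strap. Origin: centre of its underside (18 mm above the table). The other clamp holds a square tag 58 mm wide likewise; other round fobs on the table are not clamped.
There are look-alikes about, which are no part of the job. Leave any turquoise look-alike of the part that bears wing_b_end alone.

How it is judged (in metres and radians):
At the end, for the whole second after the job is handed in: The screw of the clamp with the round fob stands loosened by at least 60 degrees (its wing end has moved 22.5 mm or more), the other clamp's screw has turned by less than 20 degrees (wing end within 8 mm of its start), and the round fob lies at rest within 20 mm of where it was (((horizontal distance between fob and wing_a_end below 0.13 m and distance of wing_a_end from where it was at the start of the episode above 0.0225 m and distance of wing_b_end from where it was at the start of the episode below 0.008 m) or (horizontal distance between fob and wing_b_end below 0.13 m and distance of wing_b_end from where it was at the start of the episode above 0.0225 m and distance of wing_a_end from where it was at the start of the episode below 0.008 m)) and distance of fob from where it was at the start of the episode below 0.02 m and linear speed of fob below 0.02 m/s); the robot touches nothing.
It fails at once if the screw of the square tag's clamp is turned (wing end moved more than 8 mm) ((horizontal distance between fob and wing_a_end below 0.13 m and distance of wing_b_end from where it was at the start of the episode above 0.008 m) or (horizontal distance between fob and wing_b_end below 0.13 m and distance of wing_a_end from where it was at the start of the episode above 0.008 m)).
It also fails if it takes over 32 s, if anything falls off the work surface, if the arm or the gripper's body presses on something with over 40 N, if the wrist force passes 120 N, or if a joint passes its speed limit or range.

## Working session

There is one attempt and no reset: what is moved stays moved. The work goes in short steps, Python scripts to look and compute and a shell command to move; the robot and the scene stay as the last step left them, time stands still between calls to the robot, and variables do not carry over. Pictures are saved under pics/ and viewed, at most 10 in all, crops included, and the job is handed in when it is done.

```bash
mkdir -p pics; ls; python3 - <<'E'
from workcell import bot
import cv2
for n in("top","side"):
    cv2.imwrite(f"pics/{n}0.png",cv2.cvtColor(bot.camera(n),cv2.COLOR_RGB2BGR))
    c=bot.calibration(n);print(n,c)
o=bot.get_obs();print(o['time'],o['ee_pos'],o['tcp_rot'])
E
```

```text
pics
top {'vfov': 45.67751939049289, 'cx': 332.0500699488772, 'cy': 207.94065305689963, 'camera_from_world': array([[ 0.02504944, -0.99967082,  0.00554694,  0.14478961],
       [-0.99817755, -0.02531597, -0.05477849,  0.41647435],
       [ 0.05490088, -0.00416466, -0.99848312,  1.3630826 ],
       [ 0.        ,  0.        ,  0.        ,  1.        ]])}
side {'vfov': 49.338898637586574, 'cx': 324.30707659409245, 'cy': 197.66221808342002, 'camera_from_world': array([[-0.67562479, -0.73719025, -0.00903757,  0.41575952],
       [-0.51820907,  0.48357956, -0.70541489,  0.19085897],
       [ 0.52439536, -0.47191244, -0.70873701,  1.27554378],
       [ 0.        ,  0.        ,  0.        ,  1.        ]])}
0.1 [ 0.24497504 -0.49219969  0.23066522] [-1.79932302e+02 -2.23236386e-03  2.64599424e+01]
```

View pics/top0.png

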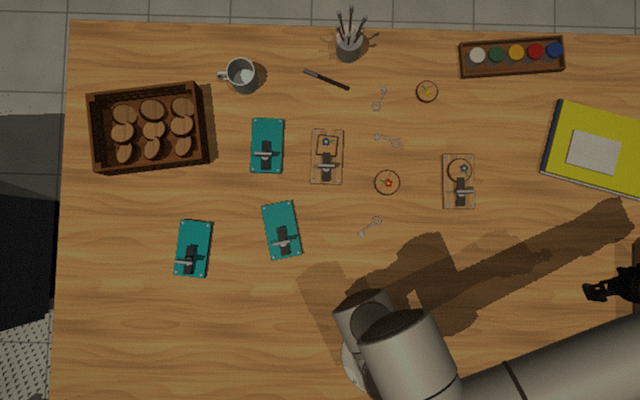

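View pics/side0.png

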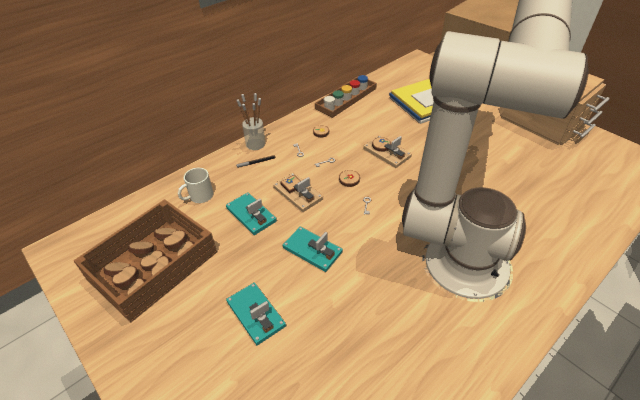

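Five clamps are visible in the top view. Three are turquoise (267,146), (283,231) and (193,248), so they are look-alikes to leave alone. Two are on plywood: (327,157), which seems to hold a square tag, and (459,181), which seems to hold a round fob. I'll enlarge both plywood clamps to confirm.

```bash
python3 - <<'E'
import cv2,numpy as np
t=cv2.imread("pics/top0.png");s=cv2.imread("pics/side0.png")
f=lambda i,x,y:cv2.resize(i[y:y+70,x:x+90],(400,300),interpolation=cv2.INTER_CUBIC)
f=lambda i,x,y:cv2.resize(i[y:y+60,x:x+80],(400,300),interpolation=cv2.INTER_CUBIC)
a=np.vstack([np.hstack([f(t,290,125),f(t,420,150)]),np.hstack([f(s,260,160),f(s,350,120)])])
cv2.imwrite("pics/crop0.png",cv2.convertScaleAbs(a,alpha=1.5))
E
```

```text
(no output)
```

View pics/crop0.png

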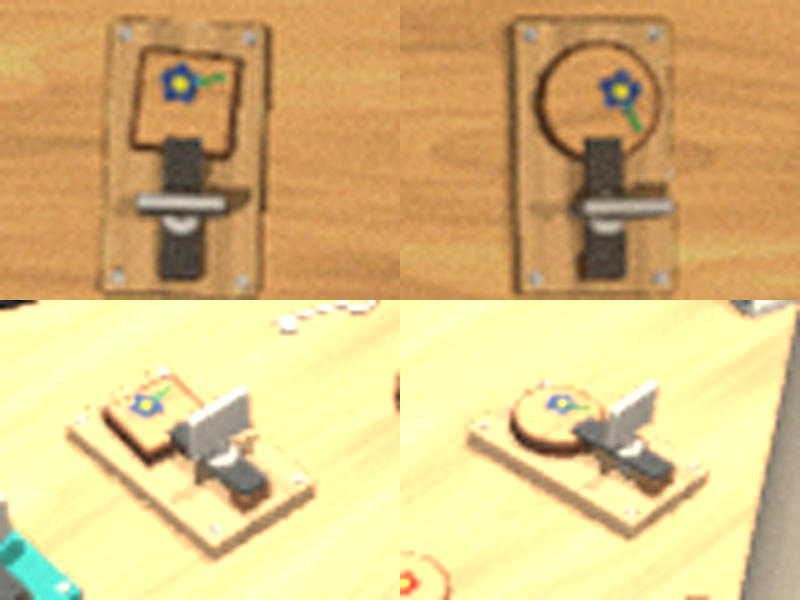

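The right clamp at top (459,181) holds the round fob, and the left one holds the square tag. The right clamp's wing top edge runs about (457..474, 191) in the top picture, roughly along world y. Next I'll measure it.

```bash
cat > h.py <<'E'
import numpy as np,cv2
from workcell import bot
def ray(n,u,v,z):
    c=bot.calibration(n);f=200/np.tan(np.radians(c['vfov']/2));T=c['camera_from_world']
    R=T[:3,:3];o=-R.T@T[:3,3];d=R.T@np.array([(u-c['cx'])/f,(v-c['cy'])/f,1]);return o+d*(z-o[2])/d[2]
def proj(n,p):
    c=bot.calibration(n);f=200/np.tan(np.radians(c['vfov']/2));q=(c['camera_from_world']@np.r_[p,1])[:3]
    return q[:2]/q[2]*f+[c['cx'],c['cy']]
def wing(im,roi=(450,182,30,18)):
    x,y,w,h=roi;c=im[y:y+h,x:x+w].astype(int)
    m=((c.min(2)>110)&(np.ptp(c,axis=2)<25)).astype(np.uint8)
    n,l,s,_=cv2.connectedComponentsWithStats(m);k=1+np.argmax(s[1:,4])
    (cx,cy),wh,a=cv2.minAreaRect(np.argwhere(l==k)[:,::-1].astype(np.float32))
    r=cv2.boxPoints(((cx,cy),wh,a))+[x,y];return r,(cx+x,cy+y),s[k,4]
E
python3 - <<'E'
from h import *
im=cv2.cvtColor(cv2.imread("pics/top0.png"),cv2.COLOR_BGR2RGB)
r,c,n=wing(im);print(r,c,n)
for p in r:print(ray("top",*p,.086)[:2].round(4))
C=ray("top",*c,.086);print(C,"side px",proj("side",C),proj("side",C+[0,.025,0]),proj("side",C-[0,.025,0]))
print(im[186:197,456:476].min(2))
E
```

```text
[[460. 191.]
 [460. 191.]
 [458. 191.]
 [458. 191.]] (459.0, 191.0) 3
[ 0.464  -0.1944]
[ 0.464  -0.1944]
[ 0.4639 -0.1889]
[ 0.4639 -0.1889]
[ 0.46396005 -0.19163408  0.086     ] side px [392.58805982 140.59822303] [387.88945538 143.58616066] [397.21560159 137.65547559]
[[ 35  25  37  44  41  36  38  40  44  51  53  43  48  51  50  54  45  58
   68  61]
 [ 27  28  38  41  33  36  30  26  31  40  41  31  23  36  34  39  32  46
   63  61]
 [ 24  15  31  28  48  50  32  23  24  34  30  32  32  31  34  31  30  49
   62  64]
 [ 21  33  45  47  49  54  51  46  42  40  49  42  45  49  55  55  52  62
   60  61]
 [ 40  78  89  87  83  89  90  85  88  89  92  89  91  95  93  91  90  97
   76  50]
 [ 57 100 112 113 112 110 109 109 105 107 103 115 107 106 107 107 109 106
   82  49]
 [ 49  76  83  79  83  79  78  77  72  78  77  77  73  74  72  69  71  75
   64  55]
 [ 38  39  61  59  52  44  45  46  49  44  43  41  42  46  43  47  55  54
   52  50]
 [ 36  46  79  94  95  89  93  93  72  53  53  53  52  64  62  59  61  59
   54  49]
 [ 35  33  71 102 116 119 114 101  71  55  55  61  52  57  66  67  65  66
   52  52]
 [ 36  21  43  65  80  85  79  61  42  52  59  57  62  61  64  62  63  64
   59  51]]
```

```bash
python3 -m crank '[{"gripper":60,"travel":[0,0,0],"twist":[0,0,0.1]}]' 40; python3 -c "
from workcell import bot;o=bot.get_obs();print(o['q'],o['tcp_rot'])"
```

```text
time: 0.22
ee_pos: [0.245, -0.4923, 0.2308]
tcp_rot: [-180.0, 0.0, 20.6]
wrist_force: [-0.1, -0.8, 0.7]
opening: 0.0698
grasp_force: 0.0
[-6.35404213e+01  5.00030799e+00  1.00486409e+01  9.50965493e+01
  1.68089776e-04  9.58367700e+01] [-1.79952017e+02  4.73613268e-03  2.06228106e+01]
```

```bash
python3 - <<'E'
from h import *
im=cv2.cvtColor(cv2.imread("pics/top0.png"),cv2.COLOR_BGR2RGB).astype(float)
w=np.clip(im[189:194,455:477].min(2)-50,0,None)
vs,us=np.mgrid[189:194,455:477]
cu,cv=(w*us).sum()/w.sum(),(w*vs).sum()/w.sum()
col=(w*vs).sum(0)/np.maximum(w.sum(0),1);k=slice(3,18)
sl=np.polyfit(us[0][k],col[k],1)[0]
C=ray("top",cu,cv,.086);D=ray("top",cu-10,cv-10*sl,.086)-C
print(cu,cv,sl,C,"wing dir deg",np.degrees(np.arctan2(D[1],D[0])))
print("ends",ray("top",456.6,191,.086),ray("top",474.4,191,.086))
o=bot.get_obs();print(C[:2]-o['ee_pos'][:2])
a=np.radians(o['tcp_rot'][2]);x=np.array([np.cos(a),np.sin(a)]);y=np.array([np.sin(a),-np.cos(a)]);d=C[:2]-o['ee_pos'][:2]
print("tool mm",d@x*1e3,d@y*1e3)
E
```

```text
465.65976714100907 190.88357050452782 -0.018397562337671473 [ 0.46474864 -0.20993409  0.086     ] wing dir deg 92.5199769909727
ends [ 0.46379146 -0.18503884  0.086     ] [ 0.46504201 -0.23396237  0.086     ]
[0.21974614 0.28233242]
tool mm 305.10618640071607 -186.8426579315665
```

```bash
python3 -m crank '[{"gripper":50,"travel":[43.6,-26.7,0],"twist":[0,0,0]},{"gripper":50,"travel":[43.6,-26.7,0],"twist":[0,0,0]},{"gripper":50,"travel":[43.6,-26.7,0],"twist":[0,0,0]},{"gripper":50,"travel":[43.6,-26.7,0],"twist":[0,0,0]},{"gripper":50,"travel":[43.6,-26.7,0],"twist":[0,0,0]},{"gripper":50,"travel":[43.6,-26.7,0],"twist":[0,0,0]},{"gripper":50,"travel":[43.6,-26.7,0],"twist":[0,0,0]}]' 40; python3 -m crank '[{"gripper":50,"travel":[0,0,0],"twist":[0,0,-0.157]},{"gripper":50,"travel":[0,0,0],"twist":[0,0,-0.157]},{"gripper":50,"travel":[0,0,0],"twist":[0,0,-0.157]},{"gripper":50,"travel":[0,0,0],"twist":[0,0,-0.157]},{"gripper":50,"travel":[0,0,0],"twist":[0,0,-0.157]},{"gripper":50,"travel":[0,0,0],"twist":[0,0,-0.157]},{"gripper":50,"travel":[0,0,0],"twist":[0,0,-0.157]},{"gripper":50,"travel":[0,0,0],"twist":[0,0,-0.157]},{"gripper":50,"travel":[0,0,0],"twist":[0,0,0]},{"gripper":50,"travel":[0,0,0],"twist":[0,0,0]}]'; python3 -c "
from workcell import bot;o=bot.get_obs();print(o['q'],o['ee_pos'],o['tcp_rot'])"
```

```text
time: 1.1
ee_pos: [0.4651, -0.2081, 0.231]
tcp_rot: [-180.0, 0.0, 20.7]
wrist_force: [-0.8, -1.0, -0.6]
opening: 0.0501
grasp_force: 0.0
time: 2.35
ee_pos: [0.4643, -0.2095, 0.2311]
tcp_rot: [-180.0, -0.0, 92.5]
wrist_force: [-0.5, 0.3, 0.7]
opening: 0.0501
grasp_force: 0.0
[-2.42899667e+01 -5.84822702e-01  4.31999563e+00  9.49249623e+01
 -1.46703908e-03  6.32122365e+01] [ 0.46427954 -0.20954039  0.23110372] [-1.79981357e+02 -7.76902721e-03  9.24977958e+01]
```

```bash
python3 -m crank '[{"gripper":50,"travel":[0,0,45],"twist":[0,0,0]},{"gripper":50,"travel":[0,0,45],"twist":[0,0,0]},{"gripper":50,"travel":[0,0,30],"twist":[0,0,0]},{"gripper":50,"travel":[0,0,0],"twist":[0,0,0]}]'; python3 - <<'E'
from h import *
a=bot.camera("side")[..., ::-1];b=bot.camera("top")[...,::-1]
f=lambda i,x,y:cv2.resize(i[y:y+120,x:x+100],(400,480),interpolation=cv2.INTER_CUBIC)
cv2.imwrite("pics/c1.png",np.hstack([f(a,345,70),f(b,410,130)]))
E
```

```text
time: 2.85
ee_pos: [0.463, -0.209, 0.1092]
tcp_rot: [-179.8, -0.1, 92.6]
wrist_force: [0.7, -0.4, 0.8]
opening: 0.0499
grasp_force: 0.0
```

View pics/c1.png

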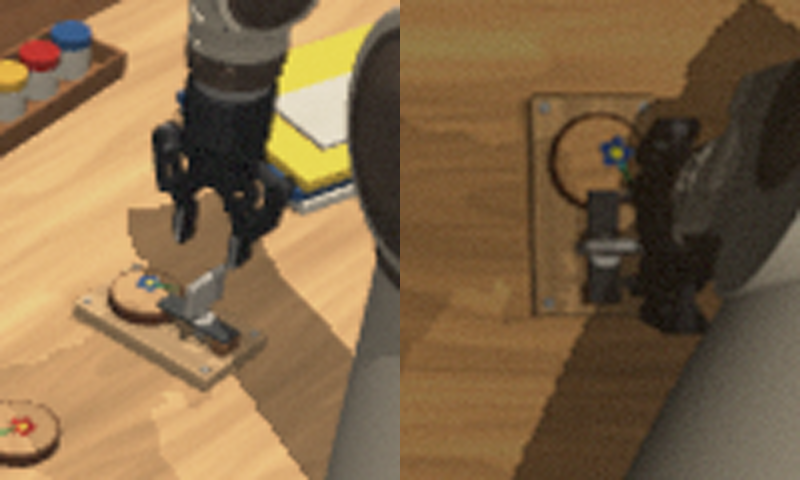

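The side view shows the open fingers straddling the wing. I'll go down and grip.

```bash
python3 -m crank '[{"gripper":50,"travel":[0,0,26],"twist":[0,0,0]},{"gripper":50,"travel":[0,0,26],"twist":[0,0,0]},{"gripper":50,"travel":[0,0,0],"twist":[0,0,0]},{"gripper":30,"travel":[0,0,0],"twist":[0,0,0]},{"gripper":15,"travel":[0,0,0],"twist":[0,0,0]},{"gripper":0,"travel":[0,0,0],"twist":[0,0,0]},{"gripper":0,"travel":[0,0,0],"twist":[0,0,0]},{"gripper":0,"travel":[0,0,0],"twist":[0,0,0]}]' 50; python3 -c "
from workcell import bot;o=bot.get_obs();print(o['torque'],o['ee_pos'],o['tcp_rot'],o['joint_efforts'][5])"
```

```text
time: 3.95
ee_pos: [0.4641, -0.21, 0.0608]
tcp_rot: [180.0, 0.1, 92.7]
wrist_force: [-6.5, 0.5, 8.3]
opening: 0.0082
grasp_force: 49.4
[-0.03124808  1.30616501 -0.11883833] [ 0.46406271 -0.2099632   0.06083949] [1.79999759e+02 6.51557910e-02 9.26564316e+01] -0.13005655724555254
```

```bash
python3 -m crank '[{"gripper":0,"travel":[0,0,0],"twist":[0,0,-0.05]},{"gripper":0,"travel":[0,0,0],"twist":[0,0,-0.05]},{"gripper":0,"travel":[0,0,0],"twist":[0,0,0]}]'; python3 -c "
from workcell import bot;o=bot.get_obs();print(o['torque'],o['tcp_rot'],o['joint_efforts'][5])"
```

```text
time: 4.32
ee_pos: [0.4641, -0.2099, 0.061]
tcp_rot: [-180.0, 0.1, 98.4]
wrist_force: [-6.3, -0.4, 9.5]
opening: 0.008
grasp_force: 49.6
[ 0.03548488  1.45000817 -0.03148293] [-1.79999591e+02  6.78638053e-02  9.84336307e+01] -0.3157814685255289
```

```bash
for i in 1; do python3 -m crank '[{"gripper":0,"travel":[0,0,0],"twist":[0,0,-0.05]},{"gripper":0,"travel":[0,0,0],"twist":[0,0,-0.05]},{"gripper":0,"travel":[0,0,0],"twist":[0,0,0]}]' ; done; cat > t.py <<'E'
from workcell import bot;o=bot.get_obs();print(o['torque'].round(3),o['tcp_rot'].round(2),o['joint_efforts'][5].round(3))
E
python3 t.py; python3 -m crank '[{"gripper":0,"travel":[0,0,0],"twist":[0,0,0.05]},{"gripper":0,"travel":[0,0,0],"twist":[0,0,0.05]},{"gripper":0,"travel":[0,0,0],"twist":[0,0,0]}]' ;python3 t.py
```

```text
time: 4.7
ee_pos: [0.4641, -0.21, 0.0612]
tcp_rot: [-180.0, 0.1, 104.2]
wrist_force: [-7.6, 0.5, 11.2]
opening: 0.0082
grasp_force: 49.8
[ 0.061  1.504 -0.022] [-1.8000e+02  7.0000e-02  1.0416e+02] -0.313
time: 5.08
ee_pos: [0.4641, -0.21, 0.061]
tcp_rot: [180.0, 0.1, 98.4]
wrist_force: [-6.7, 0.5, 9.0]
opening: 0.008
grasp_force: 49.6
[ 0.016  1.456 -0.074] [1.800e+02 7.000e-02 9.836e+01] 0.267
```

The screw gives counter-clockwise: the torque stays flat and the tool rises with the thread. I'll carry on to about 85° in total, lifting with the thread.

```bash
python3 -m crank '[{"gripper":0,"travel":[0,0,-0.4],"twist":[0,0,-0.125]},{"gripper":0,"travel":[0,0,-0.4],"twist":[0,0,-0.125]},{"gripper":0,"travel":[0,0,-0.3],"twist":[0,0,-0.125]},{"gripper":0,"travel":[0,0,-0.3],"twist":[0,0,-0.125]},{"gripper":0,"travel":[0,0,-0.3],"twist":[0,0,-0.125]},{"gripper":0,"travel":[0,0,-0.3],"twist":[0,0,-0.125]},{"gripper":0,"travel":[0,0,0],"twist":[0,0,0]}]' ; python3 t.py; python3 -m crank '[{"gripper":0,"travel":[0,0,-0.2],"twist":[0,0,-0.125]},{"gripper":0,"travel":[0,0,-0.2],"twist":[0,0,-0.125]},{"gripper":0,"travel":[0,0,-0.2],"twist":[0,0,-0.125]},{"gripper":0,"travel":[0,0,-0.2],"twist":[0,0,-0.125]},{"gripper":0,"travel":[0,0,-0.2],"twist":[0,0,-0.125]},{"gripper":0,"travel":[0,0,0],"twist":[0,0,0]}]' ;python3 t.py
```

```text
time: 5.95
ee_pos: [0.4638, -0.2099, 0.0623]
tcp_rot: [-179.9, 0.0, 141.5]
wrist_force: [-5.7, -1.0, 4.9]
opening: 0.0083
grasp_force: 48.9
[-0.185  1.148  0.06 ] [-1.7993e+02  1.0000e-02  1.4147e+02] -0.685
time: 6.7
ee_pos: [0.4638, -0.21, 0.0634]
tcp_rot: [-179.9, -0.0, 177.3]
wrist_force: [-5.9, -2.2, 6.0]
opening: 0.008
grasp_force: 49.1
[-0.264  1.376  0.083] [-1.7993e+02 -4.0000e-02  1.7727e+02] -0.685
```

Next I'll release, rise, move aside and look.

```bash
python3 -m crank '[{"gripper":20,"travel":[0,0,0],"twist":[0,0,0]},{"gripper":40,"travel":[0,0,0],"twist":[0,0,0]},{"gripper":40,"travel":[0,0,0],"twist":[0,0,0]},{"gripper":40,"travel":[0,0,-20],"twist":[0,0,0]},{"gripper":40,"travel":[0,0,-45],"twist":[0,0,0]},{"gripper":40,"travel":[0,0,-50],"twist":[0,0,0]},{"gripper":40,"travel":[0,45,-20],"twist":[0,0,0]},{"gripper":40,"travel":[20,-45,0],"twist":[0,0,0]},{"gripper":40,"travel":[40,-45,0],"twist":[0,0,0]},{"gripper":40,"travel":[40,-45,0],"twist":[0,0,0]},{"gripper":40,"travel":[40,-40,0],"twist":[0,0,0]},{"gripper":40,"travel":[0,0,0],"twist":[0,0,0]}]'; python3 - <<'E'
from h import *
a=bot.camera("side")[..., ::-1];b=bot.camera("top")[...,::-1]
f=lambda i,x,y:cv2.resize(i[y:y+100,x:x+100],(400,400),interpolation=cv2.INTER_CUBIC)
cv2.imwrite("pics/c2.png",np.hstack([f(a,345,80),f(b,410,130)]))
E
```

```text
time: 8.2
ee_pos: [0.3158, -0.3345, 0.1974]
tcp_rot: [-180.0, -0.0, 176.9]
wrist_force: [0.8, 0.3, -0.4]
opening: 0.0401
grasp_force: 0.0
```

View pics/c2.png

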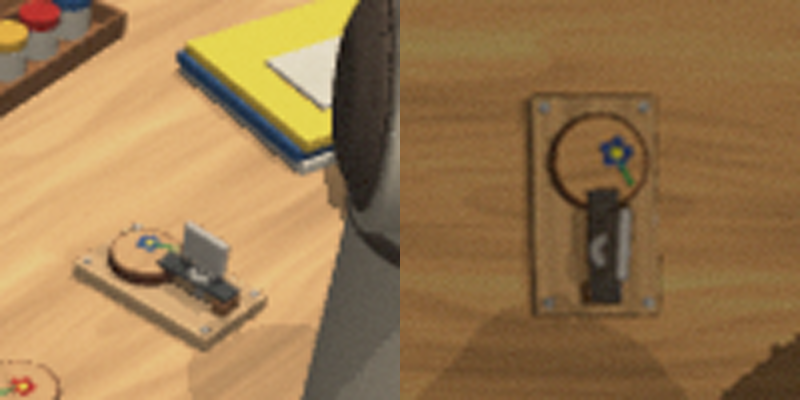

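The wing now lies along the strap, at crop (623,243) or top pixel (466,191), so it has turned about 85°. The fob hasn't moved and the arm is clear.

```bash
python3 -c "
from workcell import bot;print(bot.job_done())"
```

```text
the job is handed in; nothing more can be done
None
```

I loosened the round fob's clamp by about 85°, counter-clockwise, which was the way it gave. The fob still lies in its clamp, I did not touch the other clamp, and the job is handed in; no verdict came back.

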